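# Turn the drying coaster over with the spatula

### The job

The blue coaster drying on its wooden board is dry on top: pick up the spatula, slip its blade under the coaster's overhanging edge and roll the blade well over with a turn of the wrist, so that the coaster tips over and lies flat, cork side up, on the empty half of the same board. Then lay the spatula down on the desk. Keep the gripper off the blue coaster, keep it low without tossing it, and leave the other coaster alone.

Things in the scene. Friction and masses are not known exactly. Their poses are not given: they have to be found in the camera images.
- spatula_grip (a point): Grip point, mid-handle of the spatula; 45 mm above the desk as it stands level on blade and foot. x to the blade tip, y left, z up. 110 g. Wooden handle 16 wide, 22 high, from x -80 to +40 mm. Black flat blade: x +65 to +145 mm, 50 wide, 3 thick, top face at z -42, underside at z -45. Foot 16 mm thick at x -70, down to z -45. Centre of mass near the grip point.
- coaster_center (a point): Centre of the loose square coaster, blue on top, cork below: 84 x 84 x 8 mm, about 80 g. z out of the blue face (up at start), edges along the board's. It lies on the board's +x half and overhangs that end by 25 to 32 mm, 18 mm above the desk. Its lower edge at the board's middle grips well enough to pivot on.
- board: Fixed dark wooden board under the blue coaster, 100 mm wide (y), top 18 mm above the desk. Origin on the desk below the pale line parting its halves; +x to the robot's right (-y) within 11 degrees. Deck from x -100 to +60 mm (open end); behind x -100 a pale lip 8 mm above the deck. The empty half, where the coaster shall lie, is on the -x side: centre about x -45, y 0.
- done_center (a point): Centre of the other coaster, cork up and white below, same size, on the -x half of an identical board: already turned, leave it alone.
Not all that is in view belongs to the job. What is shaped like the part that bears spatula_grip but orange is not meant. What is shaped like the part that bears coaster_center but turquoise is not meant.

How it is judged:
On the way:
1. the blue coaster is tipped up past 30 degrees by the spatula, itself rolled past 20 degrees (angle between coaster_center's own z axis and vertical above 0.52 rad and angle between spatula_grip's own z axis and vertical above 0.35 rad and contact force between spatula and coaster above 0.02 N), for 0.1 s.
At the end, for the whole second after the job is handed in: The blue coaster rests cork side up, flat within 10 degrees, on the empty half of its own board, its centre 25 to 70 mm from the pale line and within 30 mm of the board's long axis; the spatula lies at rest on the desk, its grip point below 65 mm, clear of the coaster (angle between coaster_center's own z axis and vertical above 2.96 rad and x of coaster_center in the frame of board between -0.07 and -0.025 m and y of coaster_center in the frame of board between -0.03 and 0.03 m and linear speed of each of coaster, spatula below 0.02 m/s and height (world z) of spatula_grip below 0.065 m and contact force between spatula and coaster below 0.05 N); the robot touches nothing.
It fails at once if the gripper or arm touches the blue coaster (contact force between any of the fingers, the arm and coaster above 0.5 N).
It fails at once if the blue coaster is tossed or lifted high (its centre more than 130 mm above the desk) (height (world z) of coaster_center above 0.13 m).
It fails at once if the other coaster is moved by more than 15 mm (distance of done_center from where it was at the start of the episode above 0.015 m).
It also fails if it takes over 58 s, if anything falls off the work surface, if the arm or the gripper's body presses on something with over 40 N, if the wrist force passes 120 N, or if a joint passes its speed limit or range.

### The arm

A 6-joint arm with a two-finger parallel gripper is mounted at the origin on the work surface. World frame = base frame: x ahead of the robot, y to its left, z up, the work surface at z = 0. Lengths are in m, angles in rad, forces in N, time in s.
With the tool pointing down it reaches from about 0.3 to 0.775 m from the base axis. Payload 14.6 kg.
Tool frame: the origin (TCP) lies at the centre of the arm's flange, where the gripper is bolted on; the fingertips stand 199 mm ahead of it and the grasp point (between the pads) lies ctrl.tcp_to_grasp ahead of it (ctrl.tcp_to_grasp is the distance from the TCP to the grasp point, in m); z points along the fingers, y is the line along which they close (so a half turn about z gives the same grasp; the last joint's range is limited). The gripper opens to 94 mm and grips with 3 to 60 N. Pads are 16 mm wide; open, the fingers measure 119 mm over their backs; the gripper's body (75 mm by 177 mm) begins 78 mm behind the grasp point.
Start: joints at [-1.257, 0.3, 1.521, -0, 1.321, -0.067], TCP at [0.204, -0.511, 0.405] pointing down, gripper open.
Joint ranges: [-3.03, 3.03], [-0.79, 2.21], [0.23, 2.52], [-1.04, 4.18], [0, 3.07], [-2.55, 2.55]. Speed limits (rad/s): [2.22, 2.22, 2.57, 3.14, 3.14, 3.14].

### API

Orientations are given as [roll, pitch, yaw] about the fixed x, y, z axes, in that order (R = Rz(yaw) Ry(pitch) Rx(roll)).
In Python, from station import ctrl gives the robot as it stands. The module is installed in compiled form; this text tells all that it offers.
- The arm moves only by the shell command python3 -m jog 'ROWS' [OPENING] [FORCE]. ROWS is JSON, a list of rows, each a list of 6 numbers: the shift along the tool's x, y, z in cm, then the turn, a rotation vector about the tool's x, y, z in rad. In form: [[tx, ty, tz, ax, ay, az], ...]. A call has 1 to 8 rows; each row is the pose to reach, as a shift and turn from the pose commanded when the call began, along the tool's axes at that moment; what a row does not reach only later rows make up. A row lasts 1/10 s, in which the tool goes at most 50 mm and 8.59 degrees, less where a joint would pass 70% of its speed; a pose out of reach is approached as far as the arm can. A call with a gripper value outside its range is refused whole. OPENING is the opening in per cent of the stroke, from 0 (shut) to 100 (fully open), set as the call begins (- or left out, the last holds). The fingers move at their own pace and stop on an object; FORCE is the grip in N (left out, the last holds). Time passes only in rows, so rows that repeat a pose let the fingers close. It gives the time, the measured TCP pose, the force, the opening and the grip force at its end, in the units of the state.
- ctrl.get_obs(): the state, without advancing time (a new reading comes with each control period).
- ctrl.camera(name): name is "side" or "top" or "wrist"; returns a dict with "img" (384x512x3 uint8, blue, green, red), "intrinsics" (3x3 intrinsics, pixels), "k1" (the pictures are not rectified: a ray, as slopes to the right and down, at radius r is drawn at 1 + k1 r^2 times it, then the intrinsics apply), "R" (3x3) and "t" (3): a world point X has camera coordinates R X + t. Camera axes: x right, y down, z forward; pixel columns grow to the right and rows downward; lengths in m; the calibration is good to about 2 mm. A picture is of the moment at which its call begins. There is no depth.
- ctrl.hand_in(): hands the job in; it is judged then, once.
The state is a dict: "time_s": time; "qpos": joint angles; "joint_vel": joint speeds; "tau": joint torques, N m; "ee_pos": TCP position; "eef_rot": TCP orientation; "force": force on the tool from outside, world axes, zero at the start; "moment": the same for the moment, N m; "grip_width": finger opening in m; "grip_force": force on a finger pad.
Only numpy, scipy, OpenCV 4.12 (cv2) and the standard library are available. Lean on these libraries where they do the work, as an engineer would, in place of code of your own. Each camera call takes 0.05 s, during which the arm holds its last target. There are 200 camera calls.

## Working session

There is one attempt and no reset: what is moved stays moved. The work goes in short steps, Python scripts to look and compute and a shell command to move; the robot and the scene stay as the last step left them, time stands still between calls to the robot, and variables do not carry over. Pictures are saved under pics/ and viewed, at most 10 in all, crops included, and the job is handed in when it is done.

```bash
mkdir -p pics; cat > h.py <<'E'
import numpy as np, cv2
from station import ctrl
from scipy.spatial.transform import Rotation as Ro
def ray(c,u,v):
    K=c["intrinsics"];d=np.array([(u-K[0][2])/K[0][0],(v-K[1][2])/K[1][1]])
    s=d.copy()
    for _ in range(20): s=d/(1+c["k1"]*(s@s))
    R=np.array(c["R"]);return -R.T@np.array(c["t"]),R.T@np.array([s[0],s[1],1])
def onz(c,u,v,z):
    o,d=ray(c,u,v);return o+d*(z-o[2])/d[2]
def proj(c,X):
    p=np.array(c["R"])@np.array(X)+np.array(c["t"]);s=p[:2]/p[2];s=s*(1+c["k1"]*(s@s))
    K=c["intrinsics"];return np.array([K[0][0]*s[0]+K[0][2],K[1][1]*s[1]+K[1][2]])
E
python3 - <<'E'
from h import *
for n in("top","side"):
    c=ctrl.camera(n);cv2.imwrite(f"pics/{n}0.png",c["img"]);print(n,ray(c,256,192),c["k1"])
o=ctrl.get_obs();print(o,ctrl.tcp_to_grasp)
E
```

```text
top (array([ 0.26589886, -0.02321518,  1.53572834]), array([ 0.10928459, -0.00779007, -0.99411485])) -0.0005272696148170611
side (array([0.19167381, 0.86921769, 0.73720316]), array([ 0.2155374 , -0.77553062, -0.59349814])) -0.13475982181493645
{'time_s': 0.1, 'qpos': array([-1.25656989e+00,  3.00450957e-01,  1.52154242e+00, -1.69229156e-05,
        1.32067272e+00, -6.66103711e-02]), 'joint_vel': array([ 1.77304486e-03,  1.36086801e-05, -2.03331356e-03, -1.21594712e-03,
        4.15937954e-04,  2.03851270e-03]), 'tau': array([ 2.22093763e-04, -5.32647264e+01, -3.53288341e+01,  7.09003466e-02,
        2.35021318e-02, -4.25837345e-05]), 'ee_pos': array([ 0.20441646, -0.51057358,  0.40411361]), 'eef_rot': array([-3.14052050e+00, -5.50940801e-05,  3.80840981e-01]), 'force': array([0.33426367, 0.00614436, 0.15165469]), 'moment': array([ 0.06250229, -0.03088225,  0.02120035]), 'grip_force': 0.0, 'grip_width': 0.09416681505784082} 0.1804
```

View pics/top0.png

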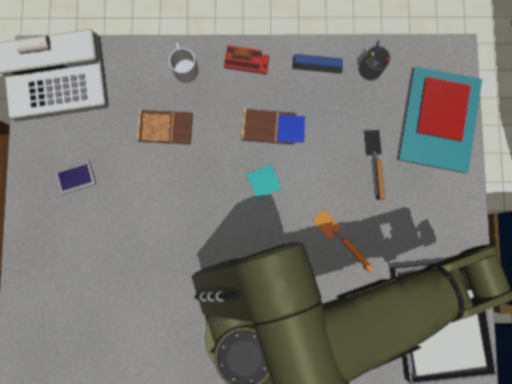

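View pics/side0.png

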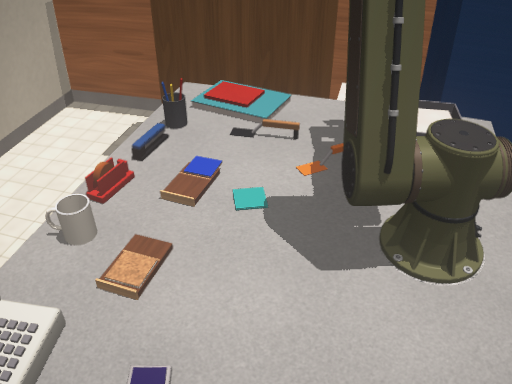

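The top view shows the blue coaster at (291,129) on its board (243–305, 110–143). The spatula has its blade at (372,142) and its handle at (379,180). In the side view the coaster is at (205,166) and the spatula at (243,132)–(298,128).

```bash
python3 - <<'E'
from h import *
c=ctrl.camera("top");im=c["img"];hsv=cv2.cvtColor(im,cv2.COLOR_BGR2HSV);s=ctrl.camera("side")
def m(lo,hi,box,z,name,c=c,hsv=hsv):
    x0,y0,x1,y1=box;k=np.zeros(hsv.shape[:2],np.uint8);k[y0:y1,x0:x1]=cv2.inRange(hsv,lo,hi)[y0:y1,x0:x1]
    cs=max(cv2.findContours(k,0,2)[0],key=cv2.contourArea)
    P=np.array([onz(c,u,v,z)[:2] for u,v in cs[:,0].astype(float)])*1000
    r=cv2.minAreaRect(P.astype(np.float32));M=cv2.moments(cs);
    print(name,"rect c",np.round(r[0],1),"size",np.round(r[1],1),r[2],"mom",onz(c,M['m10']/M['m00'],M['m01']/M['m00'],z)*1000,"\n",np.round(cv2.boxPoints(r)).tolist())
m((110,150,80),(130,255,255),(265,100,320,150),.026,"coaster")
m((3,60,40),(25,255,160),(235,100,285,150),.018,"board visible")
m((0,0,0),(180,255,75),(360,125,385,157),.003,"blade")
m((5,100,60),(25,255,255),(365,150,390,205),.056,"handle")
hs=cv2.cvtColor(s["img"],cv2.COLOR_BGR2HSV)
m((110,150,80),(130,255,255),(170,145,230,185),.026,"coaster side",s,hs)
m((5,100,60),(25,255,255),(255,115,305,140),.056,"handle side",s,hs)
print(hsv[125,243:300:3].tolist())
a=cv2.resize(im[95:215,230:400],None,fx=4,fy=4,interpolation=2);cv2.imwrite("pics/a.png",a)
E
```

```text
coaster rect c [ 632.1 -143.3] size [78.  76.7] 89.4865493774414 mom [ 631.43659051 -143.59475567   26.        ] 
 [[593.0, -182.0], [670.0, -183.0], [671.0, -105.0], [594.0, -104.0]]
board visible rect c [642.4 -56.1] size [127.5  98.4] 84.77991485595703 mom [642.7223635  -47.48005824  18.        ] 
 [[588.0, -115.0], [686.0, -124.0], [697.0, 3.0], [599.0, 12.0]]
blade rect c [ 589.4 -401.8] size [78.3 45.2] 3.663367748260498 mom [ 591.65625368 -401.41276461    3.        ] 
 [[549.0, -382.0], [552.0, -427.0], [630.0, -422.0], [627.0, -377.0]]
handle rect c [ 465.8 -407.4] size [113.3  15.9] 3.676053047180176 mom [ 464.98854548 -407.4316124    56.        ] 
 [[409.0, -403.0], [410.0, -419.0], [523.0, -412.0], [522.0, -396.0]]
coaster side rect c [ 630.3 -140.4] size [81.2 82.2] 86.81039428710938 mom [ 629.7829378  -139.25163709   26.        ] 
 [[587.0, -179.0], [669.0, -183.0], [674.0, -102.0], [592.0, -98.0]]
handle side rect c [ 464.6 -391.7] size [118.1  45.8] 2.2956745624542236 mom [ 463.63573369 -391.74616927   56.        ] 
 [[405.0, -371.0], [406.0, -417.0], [525.0, -412.0], [523.0, -366.0]]
[[18, 86, 157], [9, 117, 105], [9, 120, 104], [9, 123, 106], [9, 122, 107], [9, 119, 107], [9, 122, 107], [9, 119, 107], [9, 118, 106], [8, 118, 104], [8, 116, 103], [13, 94, 135], [115, 174, 173], [114, 182, 175], [114, 184, 175], [114, 182, 175], [114, 184, 175], [114, 182, 175], [114, 182, 175]]
```

View pics/a.png

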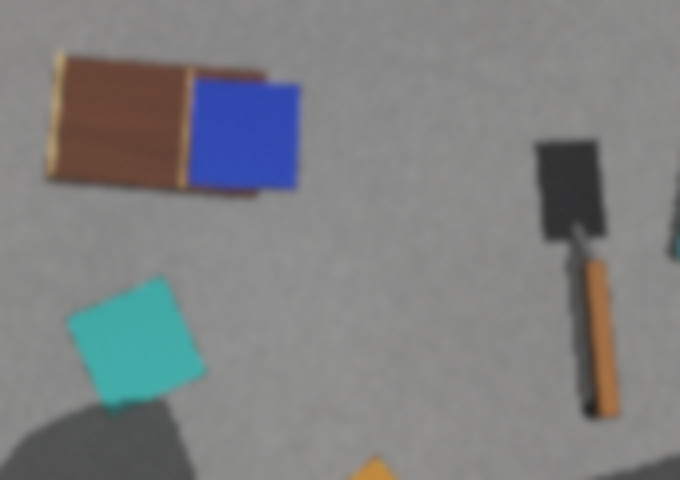

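```bash
cat >> h.py <<'E'
def Rt(yaw,roll):  # tool: pointing down, x along handle dir yaw, then spatula roll about own x (spatula frame roll)
    return Ro.from_euler('z',yaw)*Ro.from_euler('x',roll)*Ro.from_euler('x',np.pi)
def row(P,yaw,roll,o=None,base=None):
    o=o or ctrl.get_obs()
    R0,p0=base if base else (Ro.from_euler('xyz',o['eef_rot']),np.array(o['ee_pos']))
    Rg=Rt(yaw,roll); tcp=np.array(P)-ctrl.tcp_to_grasp*Rg.as_matrix()[:,2]
    return np.round(np.r_[100*R0.inv().apply(tcp-p0),(R0.inv()*Rg).as_rotvec()],3).tolist()
def state():
    o=ctrl.get_obs();R=Ro.from_euler('xyz',o['eef_rot'])
    print("t",round(o['time_s'],2),"grasp",np.round(o['ee_pos']+ctrl.tcp_to_grasp*R.as_matrix()[:,2],4),"rpy",np.round(o['eef_rot'],3),"q",np.round(o['qpos'],2),"F",np.round(o['force'],1),"w",round(o['grip_width'],4),round(o['grip_force'],1))
E
python3 - <<'E'
from h import *
state()
for z in(.12,.045):print(row([.4855,-.406,z],.054,0))
E
```

```text
t 0.2 grasp [ 0.2044 -0.5105  0.2239] rpy [-3.141 -0.     0.381] q [-1.26  0.3   1.52 -0.    1.32 -0.07] F [-0.9 -0.5 -0.3] w 0.0938 0.0
[29.983, 0.744, 10.393, -0.001, 0.0, 0.327]
[29.982, 0.749, 17.893, -0.001, 0.0, 0.327]
```

```bash
python3 -m jog '[[30,0.7,6,0,0,0.327],[30,0.7,6,0,0,0.327],[30,0.7,6,0,0,0.327],[30,0.7,6,0,0,0.327],[30,0.7,8,0,0,0.327],[30,0.7,8,0,0,0.327],[30,0.7,8,0,0,0.327],[30,0.7,8,0,0,0.327]]' 60; python3 - <<'E'
from h import *
state()
c=ctrl.camera("wrist");cv2.imwrite("pics/w1.png",c["img"])
print(row([.4855,-.406,.045],.054,0))
for X in([.4855,-.406,.056],[.5255,-.404,.056],[.59,-.4,.003]):print(proj(c,X))
E
```

```text
time_s: 1.0
ee_pos: [0.4871, -0.4044, 0.323]
eef_rot: [-3.14, 0.002, 0.057]
force: [-0.0, 0.5, 0.2]
grip_width: 0.0561
grip_force: 0.0
t 1.0 grasp [ 0.4867 -0.4041  0.1426] rpy [-3.14e+00  2.00e-03  5.70e-02] q [-0.75  0.56  1.35  0.    1.23  0.76] F [-0.   0.5  0.2] w 0.0561 0.0
[-0.017, 0.065, 9.869, -0.001, 0.001, 0.001]
[261.2277189  200.50488872]
[261.56764322 153.92092939]
[261.04877716  79.09160175]
```

View pics/w1.png

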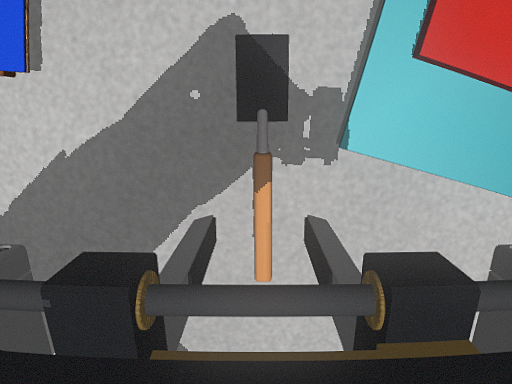

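The wrist view shows the handle along column 262 (rows 153–280) and the blade centre at (262,78), both as predicted. I'll descend, grip and lift.

```bash
python3 -m jog '[[0,0.1,4,0,0,0],[0,0.1,7,0,0,0],[0,0.1,9.8,0,0,0],[0,0.1,9.8,0,0,0],[0,0.1,9.8,0,0,0]]' - ; python3 -m jog '[[0,0,0,0,0,0],[0,0,0,0,0,0],[0,0,0,0,0,0],[0,0,0,0,0,0],[0,0,0,0,0,0],[0,0,0,0,0,0]]' 0 50; python3 -c "
from h import *
state()"
```

```text
time_s: 1.55
ee_pos: [0.4848, -0.4076, 0.2281]
eef_rot: [3.141, -0.001, 0.052]
force: [-0.5, -0.5, 1.3]
grip_width: 0.0566
grip_force: 0.0
time_s: 2.15
ee_pos: [0.4856, -0.4065, 0.2268]
eef_rot: [3.142, -0.0, 0.054]
force: [-1.5, 0.0, 1.1]
grip_width: 0.0154
grip_force: 50.0
t 2.15 grasp [ 0.4856 -0.4065  0.0464] rpy [ 3.142 -0.     0.054] q [-0.75  0.67  1.42  0.    1.06  0.76] F [-1.5  0.   1.1] w 0.0154 50.0
```

```bash
python3 -m jog '[[0,0,-4,0,0,0],[1,-4,-8,0,0,0],[1.5,-8,-10,0,0,0.03],[1.5,-11,-10,0,0,0.14],[1.5,-11,-10,0,0,0.14],[1.5,-11,-10,0,0,0.14]]'; python3 - <<'E'
from h import *
state()
c=ctrl.camera("wrist");cv2.imwrite("pics/w2.png",c["img"])
hsv=cv2.cvtColor(c["img"],cv2.COLOR_BGR2HSV);k=cv2.inRange(hsv,(110,150,60),(130,255,255))
cs=max(cv2.findContours(k,0,2)[0],key=cv2.contourArea)
P=np.array([onz(c,u,v,.026)[:2] for u,v in cs[:,0].astype(float)])*1000
r=cv2.minAreaRect(P.astype(np.float32));print(r,cv2.boundingRect(cs))
E
```

```text
time_s: 2.75
ee_pos: [0.4947, -0.2956, 0.3268]
eef_rot: [3.141, -0.0, -0.084]
force: [-0.3, -0.9, -0.7]
grip_width: 0.0158
grip_force: 50.0
t 2.75 grasp [ 0.4948 -0.2956  0.1464] rpy [ 3.141 -0.    -0.084] q [-0.6   0.43  1.53 -0.    1.18  1.05] F [-0.3 -0.9 -0.7] w 0.0158 50.0
((630.4908447265625, -143.48744201660156), (84.2850570678711, 83.66899871826172), 87.07566833496094) (30, 6, 98, 102)
```

View pics/w2.png

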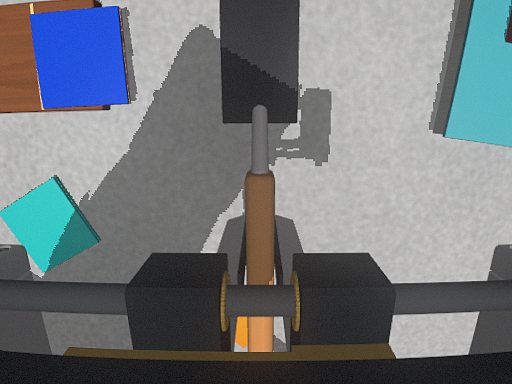

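Wrist view: the coaster's corners are at about (30,10)–(130,105). Its centre is (630.5,−143.5) mm, it measures 84.3×83.7 mm, and it is tilted about 3°. Before touching it, I'll test in the air whether the wrist can do the roll.

```bash
python3 - <<'E'
from h import *
state()
for r in(-25,-50,-78):print(row([.529,-.07,.25],-.055,np.radians(r)))
E
```

```text
t 2.8 grasp [ 0.4946 -0.2963  0.1461] rpy [ 3.142  0.    -0.085] q [-0.6   0.43  1.53 -0.    1.18  1.05] F [-0.1 -0.2 -0.4] w 0.0155 50.0
[1.273, -30.459, -8.701, -0.436, 0.007, -0.029]
[1.089, -36.652, -3.947, -0.873, 0.013, -0.028]
[0.976, -40.477, 3.898, -1.361, 0.021, -0.025]
```

```bash
python3 -m jog '[[0,0,-5,0,0,0],[0,-4,-9,0,0,0],[1,-9,-9,0,0,-0.03],[1.3,-14,-9,-0.1,0,-0.03],[1.3,-19,-9,-0.2,0,-0.03],[1.3,-24,-9,-0.3,0,-0.03],[1.3,-28,-9,-0.436,0.007,-0.03],[1.2,-30.5,-8.7,-0.436,0.007,-0.03]]'; python3 - <<'E'
from h import *
state()
for r in(-50,-78):print(row([.529,-.07,.25],-.055,np.radians(r)))
E
```

```text
time_s: 3.6
ee_pos: [0.5333, 0.0092, 0.4134]
eef_rot: [2.701, -0.001, -0.053]
force: [0.4, -0.7, -1.2]
grip_width: 0.0157
grip_force: 50.0
t 3.6 grasp [ 0.5293 -0.0677  0.2503] rpy [ 2.701e+00 -1.000e-03 -5.300e-02] q [ 0.01  0.27  1.56 -0.45  1.37  1.73] F [ 0.4 -0.7 -1.2] w 0.0157 50.0
[0.013, -7.351, 1.777, -0.432, -0.002, 0.001]
[0.016, -14.16, 7.238, -0.92, -0.002, 0.001]
```

```bash
python3 - <<'E'
from h import *
for p in([.5207,-.2276,.20],[.5207,-.2276,.0555]):print(row(p,-.055,0))
E
```

```text
[-0.004, 20.034, 13.107, 0.441, -0.001, 0.002]
[-0.012, 13.866, 26.174, 0.441, -0.001, 0.002]
```

```bash
python3 -m jog '[[0,10,7,0.1,0,0],[0,20,13.1,0.441,0,0.002],[0,20,13.1,0.441,0,0.002],[0,20,13.1,0.441,0,0.002],[0,20,13.1,0.441,0,0.002],[0,20,13.1,0.441,0,0.002],[0,20,13.1,0.441,0,0.002],[0,20,13.1,0.441,0,0.002]]'; python3 -m jog '[[0,0,4,0,0,0],[0,0,8,0,0,0],[0,0,12,0,0,0],[0,0,12,0,0,0],[0,0,12,0,0,0]]';python3 - <<'E'
from h import *
state()
print(row([.5207,-.2276,.0555],-.055,0),row([.5232,-.1827,.0555],-.055,0))
w=ctrl.camera("wrist");s=ctrl.camera("side")
a=np.hstack([cv2.resize(w["img"],(400,300)),cv2.resize(s["img"][110:230,140:300],(400,300),interpolation=2)]);cv2.imwrite("pics/b.png",a)
E
```

```text
time_s: 4.4
ee_pos: [0.5199, -0.229, 0.3792]
eef_rot: [-3.136, -0.0, -0.057]
force: [0.2, -0.5, -0.6]
grip_width: 0.0156
grip_force: 50.0
time_s: 4.9
ee_pos: [0.5204, -0.2282, 0.2605]
eef_rot: [-3.137, -0.001, -0.056]
force: [0.6, 0.5, -0.6]
grip_width: 0.0158
grip_force: 50.0
t 4.9 grasp [ 0.5206 -0.2274  0.0801] rpy [-3.137e+00 -1.000e-03 -5.600e-02] q [-0.48  0.5   1.61  0.01  1.04  1.15] F [ 0.6  0.5 -0.6] w 0.0158 50.0
[0.024, -0.051, 2.465, -0.005, -0.001, -0.001] [0.021, -4.548, 2.486, -0.005, -0.001, -0.001]
```

View pics/b.png

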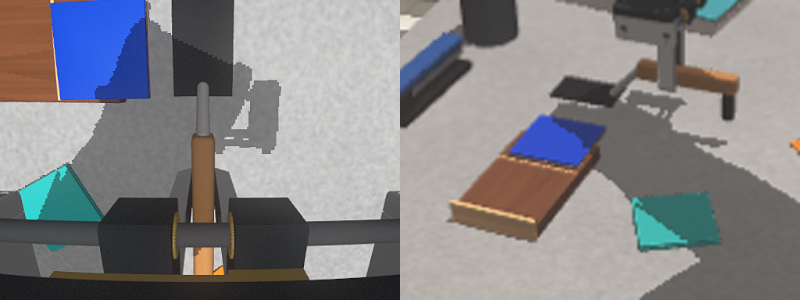

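The left pane shows the blade beside the coaster, its near edge at row 97 (row 124 at full size) and columns 174–233. I'll check that the blade is level in the grip.

```bash
python3 - <<'E'
from h import *
c=ctrl.camera("wrist");o=ctrl.get_obs();R=Ro.from_euler('xyz',o['eef_rot'])
g=o['ee_pos']+R.as_matrix()[:,2]*ctrl.tcp_to_grasp
F=Rt(0,0).inv()
for X in([65,25,-42],[65,-25,-42],[40,8,11],[40,-8,11]):
    print(X,[np.round(proj(c,g+(R*Ro.from_euler('y',p,degrees=True)).apply(F.apply(np.array(X)/1000-[0,0,.0014])) ),1) for p in(0,3)])
gr=cv2.cvtColor(c["img"],cv2.COLOR_BGR2GRAY).astype(int)
print(gr[112:132,240].tolist());print(gr[100,215:230].tolist(),gr[100,292:306].tolist(),gr[115,215:230].tolist(),gr[115,292:306].tolist())
E
```

```text
[65, 25, -42] [array([221.3, 123.6]), array([220.5, 120.3])]
[65, -25, -42] [array([296.2, 123.5]), array([296.9, 120.3])]
[40, 8, 11] [array([242.8, 176.3]), array([242.6, 178.2])]
[40, -8, 11] [array([274. , 176.3]), array([274.1, 178.2])]
[48, 51, 49, 45, 50, 49, 50, 48, 50, 48, 40, 98, 120, 117, 116, 121, 120, 117, 119, 114]
[117, 116, 116, 119, 114, 117, 99, 44, 45, 50, 48, 48, 47, 45, 50] [52, 57, 61, 53, 47, 51, 132, 125, 116, 119, 121, 119, 123, 125] [114, 113, 116, 115, 114, 119, 110, 72, 40, 53, 48, 48, 52, 41, 50] [56, 51, 52, 52, 44, 96, 121, 121, 117, 120, 120, 124, 116, 116]
```

```bash
python3 -m jog '[[0,0,1.2,0,0,0],[0,0,2.4,0,0,0],[0,0,2.4,0,0,0],[0,-1.5,2.45,0,0,0],[0,-3,2.45,0,0,0],[0,-4.5,2.45,0,0,0],[0,-4.5,2.45,0,0,0],[0,-4.5,2.45,0,0,0]]';python3 - <<'E'
from h import *
state()
w=ctrl.camera("wrist");s=ctrl.camera("side")
a=np.hstack([cv2.resize(w["img"],(400,300)),cv2.resize(s["img"][110:230,140:300],(400,300),interpolation=2)]);cv2.imwrite("pics/c.png",a)
piv=np.array([.6328,-.1016,.018]);N=np.array([.055,.9985,0]);v=np.array([.9985,-.055,0])
for d in(10,20,30,40,50,55):
    t=np.radians(d);n,z=-.087,.0434
    G=piv-.105*v+N*(n*np.cos(t)+z*np.sin(t))+np.array([0,0,-n*np.sin(t)+z*np.cos(t)])
    print(d,np.round(G,4),row(G,-.055,-t))
E
```

```text
time_s: 5.85
ee_pos: [0.5226, -0.1832, 0.2354]
eef_rot: [-3.137, -0.001, -0.056]
force: [0.3, -0.5, -0.9]
grip_width: 0.0158
grip_force: 50.0
t 5.85 grasp [ 0.5229 -0.1823  0.055 ] rpy [-3.137e+00 -1.000e-03 -5.600e-02] q [-0.4   0.51  1.66  0.01  0.97  1.22] F [ 0.3 -0.5 -0.9] w 0.0158 50.0
10 [ 0.5237 -0.1738  0.0758] [0.052, -4.151, -1.802, -0.179, -0.001, -0.003]
20 [ 0.5243 -0.1626  0.0885] [0.042, -8.313, -2.238, -0.354, -0.001, -0.003]
30 [ 0.525  -0.1494  0.0991] [0.031, -12.489, -1.944, -0.528, -0.0, -0.003]
40 [ 0.5258 -0.1345  0.1072] [0.02, -16.549, -0.929, -0.703, -0.0, -0.003]
50 [ 0.5267 -0.1185  0.1125] [0.008, -20.372, 0.775, -0.877, 0.0, -0.003]
55 [ 0.5272 -0.1102  0.1142] [0.002, -22.157, 1.871, -0.965, 0.0, -0.003]
```

View pics/c.png

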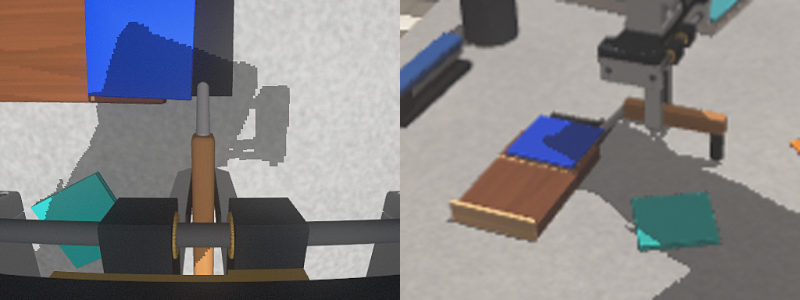

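The blade is about 20 mm under the coaster's overhang (blade's free part at columns 195–233), the coaster hasn't moved, and there is no contact force. Now I'll roll it about the pivot line.

```bash
python3 -m jog '[[0,0,-0.5,0,0,0],[0.05,-2.1,-1.2,-0.09,0,-0.003],[0.05,-4.15,-1.8,-0.179,0,-0.003],[0.05,-6.2,-2.1,-0.267,0,-0.003],[0.04,-8.3,-2.24,-0.354,0,-0.003],[0.04,-10.4,-2.2,-0.441,0,-0.003],[0.03,-12.5,-1.94,-0.528,0,-0.003],[0.03,-12.5,-1.94,-0.528,0,-0.003]]';python3 - <<'E'
from h import *
state()
s=ctrl.camera("side");t=ctrl.camera("top")
a=np.hstack([cv2.resize(t["img"][90:180,230:350],(400,300),interpolation=2),cv2.resize(s["img"][80:230,120:320],(400,300),interpolation=2)]);cv2.imwrite("pics/d.png",a)
piv=np.array([.6328,-.1016,.018]);N=np.array([.055,.9985,0]);v=np.array([.9985,-.055,0])
def f(d,dn=0,dz=0):
    t=np.radians(d);n,z=-.087,.0434
    G=piv-.105*v+N*(n*np.cos(t)+z*np.sin(t)+dn)+np.array([0,0,-n*np.sin(t)+z*np.cos(t)+dz])
    print(d,dn,dz,np.round(G,4),row(G,-.055,-t))
for d in(30,40,50,57):f(d)
f(57,.02,.005);f(57,.04,.008);f(57,.055,.008)
E
```

```text
time_s: 6.75
ee_pos: [0.53, -0.0575, 0.2551]
eef_rot: [2.617, 0.0, -0.053]
force: [1.1, -0.4, -1.1]
grip_width: 0.0156
grip_force: 50.0
t 6.75 grasp [ 0.5252 -0.1477  0.099 ] rpy [ 2.617  0.    -0.053] q [-0.11  0.45  1.72 -0.62  1.03  1.86] F [ 1.1 -0.4 -1.1] w 0.0156 50.0
30 0 0 [ 0.525  -0.1494  0.0991] [-0.003, 0.001, -0.002, -0.002, -0.0, 0.001]
40 0 0 [ 0.5258 -0.1345  0.1072] [-0.0, -4.02, -1.163, -0.177, -0.0, 0.001]
50 0 0 [ 0.5267 -0.1185  0.1125] [0.002, -8.182, -1.608, -0.352, -0.0, 0.001]
57 0 0 [ 0.5274 -0.1068  0.1146] [0.004, -11.111, -1.485, -0.474, -0.0, 0.001]
57 0.02 0.005 [ 0.5285 -0.0868  0.1196] [0.005, -12.596, -2.914, -0.474, -0.0, 0.001]
57 0.04 0.008 [ 0.5296 -0.0669  0.1226] [0.006, -14.182, -4.17, -0.474, -0.0, 0.001]
57 0.055 0.008 [ 0.5304 -0.0519  0.1226] [0.007, -15.483, -4.917, -0.474, -0.0, 0.001]
```

View pics/d.png

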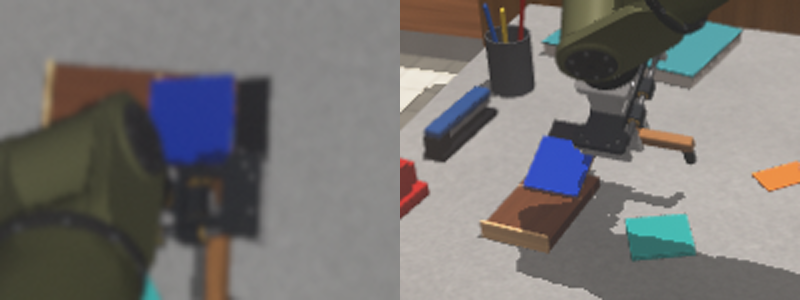

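The coaster is tipped about 30° and resting on the blade, with its inner edge holding at the pale line. I'll continue, watching joint 4.

```bash
python3 -m jog '[[0,-2,-0.65,-0.088,0,0],[0,-4,-1.16,-0.177,0,0],[0,-6.1,-1.45,-0.265,0,0],[0,-8.2,-1.6,-0.352,0,0],[0,-8.2,-1.6,-0.352,0,0]]';cat > f.py <<'E'
from h import *
state()
piv=np.array([.6328,-.1016,.018]);N=np.array([.055,.9985,0]);v=np.array([.9985,-.055,0])
def f(d,dn=0,dz=0):
    t=np.radians(d);n,z=-.087,.0434
    G=piv-.105*v+N*(n*np.cos(t)+z*np.sin(t)+dn)+np.array([0,0,-n*np.sin(t)+z*np.cos(t)+dz])
    print(d,dn,dz,np.round(G,4),row(G,-.055,-t))
E
python3 - <<'E'
from f import *
f(50);f(50,.02,.005);f(55,.02,.005);f(50,.04,.01);f(55,.04,.01);f(55,.06,.01)
s=ctrl.camera("side")
a=cv2.resize(s["img"][80:230,120:320],(400,300),interpolation=2);cv2.imwrite("pics/e.png",a)
E
```

```text
time_s: 7.35
ee_pos: [0.5342, 0.0203, 0.227]
eef_rot: [2.266, 0.003, -0.054]
force: [0.3, -0.1, -1.2]
grip_width: 0.0156
grip_force: 50.0
t 7.35 grasp [ 0.5264 -0.118   0.1114] rpy [ 2.266  0.003 -0.054] q [ 0.07  0.54  1.71 -0.94  1.24  2.18] F [ 0.3 -0.1 -1.2] w 0.0156 50.0
50 0 0 [ 0.5267 -0.1185  0.1125] [0.013, 0.168, -0.04, 0.003, 0.001, 0.002]
50 0.02 0.005 [ 0.5278 -0.0985  0.1175] [0.013, -0.73, -1.895, 0.003, 0.001, 0.002]
55 0.02 0.005 [ 0.5283 -0.0902  0.1192] [0.017, -2.712, -2.573, -0.085, 0.001, 0.003]
50 0.04 0.01 [ 0.5289 -0.0785  0.1225] [0.012, -1.628, -3.751, 0.003, 0.001, 0.002]
55 0.04 0.01 [ 0.5294 -0.0702  0.1242] [0.016, -3.61, -4.429, -0.085, 0.001, 0.003]
55 0.06 0.01 [ 0.5305 -0.0502  0.1242] [0.018, -4.892, -5.964, -0.085, 0.001, 0.003]
```

View pics/e.png

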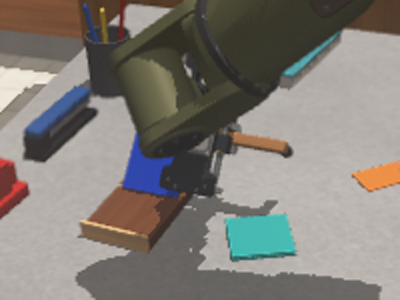

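```bash
python3 -m jog '[[0,-0.3,-0.9,0,0,0],[0,-0.7,-1.9,0,0,0],[0,-1.2,-2.8,0,0,0],[0,-1.6,-3.7,0,0,0],[0,-1.9,-4.1,0,0,0],[0,-2.2,-4.4,0,0,0],[0,-2.2,-4.4,0,0,0]]';python3 - <<'E'
from f import *
s=ctrl.camera("side");t=ctrl.camera("top")
a=np.hstack([cv2.resize(t["img"][90:180,230:350],(400,300),interpolation=2),cv2.resize(s["img"][80:230,120:320],(400,300),interpolation=2)]);cv2.imwrite("pics/g.png",a)
f(50,.06,.01);f(50,.07,.01);f(40,.07,.03)
E
```

```text
time_s: 8.1
ee_pos: [0.5368, 0.0682, 0.2391]
eef_rot: [2.267, 0.0, -0.054]
force: [-0.1, 0.1, -0.9]
grip_width: 0.016
grip_force: 50.0
t 8.1 grasp [ 0.5293 -0.0701  0.1235] rpy [ 2.267  0.    -0.054] q [ 0.16  0.54  1.67 -0.89  1.31  2.2 ] F [-0.1  0.1 -0.9] w 0.016 50.0
50 0.06 0.01 [ 0.53   -0.0586  0.1225] [0.015, -0.806, -0.867, 0.002, -0.0, 0.001]
50 0.07 0.01 [ 0.5306 -0.0486  0.1225] [0.015, -1.447, -1.634, 0.002, -0.0, 0.001]
40 0.07 0.03 [ 0.5297 -0.0646  0.1372] [0.012, 3.838, -1.057, 0.177, -0.0, 0.001]
```

View pics/g.png

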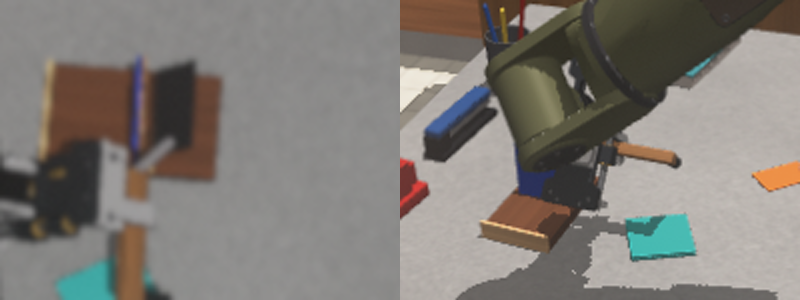

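The coaster now stands on edge at the pale line, around (137,110) in the left pane, with the blade behind it. I'll push on gently, and check numerically from here because all 10 views are used.

```bash
python3 -m jog '[[0,-0.4,-0.4,0,0,0],[0,-0.7,-0.8,0,0,0],[0,-1.05,-1.2,0,0,0],[0,-1.4,-1.6,0,0,0],[0,-1.4,-1.6,0,0,0],[0,-1.4,-1.6,0,0,0]]';cat > chk.py <<'E'
from f import *
for n in("top","side"):
    c=ctrl.camera(n);hsv=cv2.cvtColor(c["img"],cv2.COLOR_BGR2HSV);B=(230,100,330,150) if n=="top" else (120,120,260,230)
    for nm,lo,hi in(("blue",(110,120,50),(130,255,255)),("cork",(10,90,165),(22,255,255))):
        k=np.zeros(hsv.shape[:2],np.uint8);k[B[1]:B[3],B[0]:B[2]]=cv2.inRange(hsv,lo,hi)[B[1]:B[3],B[0]:B[2]]
        cs=cv2.findContours(k,0,2)[0]
        if not cs: print(n,nm,"none");continue
        cs=max(cs,key=cv2.contourArea)
        P=np.array([onz(c,u,v,.026)[:2] for u,v in cs[:,0].astype(float)])*1000
        r=cv2.minAreaRect(P.astype(np.float32));print(n,nm,k.sum()//255,np.round(r[0]),np.round(r[1]),round(r[2],1),cv2.boundingRect(cs))
E
python3 chk.py
```

```text
time_s: 8.8
ee_pos: [0.538, 0.0891, 0.2388]
eef_rot: [2.267, 0.0, -0.054]
force: [0.6, 0.1, -2.0]
grip_width: 0.0155
grip_force: 50.0
t 8.8 grasp [ 0.5305 -0.0492  0.1232] rpy [ 2.267  0.    -0.054] q [ 0.19  0.55  1.65 -0.87  1.34  2.21] F [ 0.6  0.1 -2. ] w 0.0155 50.0
top blue none
top cork 192 [665. -28.] [56. 37.] 47.2 (244, 113, 19, 15)
side blue 168 [ 864. -257.] [134.  28.] 84.8 (133, 126, 27, 21)
side cork 397 [652. -38.] [68. 64.] 82.5 (165, 176, 28, 18)
```

```bash
python3 - <<'E'
from f import *
f(50,.03,.05);f(30,0,.08);f(0,-.045,.12)
E
```

```text
t 8.9 grasp [ 0.5304 -0.0495  0.1232] rpy [ 2.267  0.    -0.055] q [ 0.19  0.55  1.65 -0.87  1.34  2.21] F [ 0.4  0.7 -1. ] w 0.0155 50.0
50 0.03 0.05 [ 0.5284 -0.0885  0.1625] [0.01, 5.569, 0.48, 0.002, -0.0, 0.0]
30 0 0.08 [ 0.525  -0.1494  0.1791] [0.008, 16.914, 5.202, 0.351, -0.0, 0.0]
0 -0.045 0.12 [ 0.5207 -0.2276  0.1814] [0.004, 29.75, 16.443, 0.875, -0.0, 0.0]
```

```bash
python3 -m jog '[[0,2.8,0.2,0,0,0],[0,5.6,0.5,0,0,0],[0,10,2,0.14,0,0],[0,14,3.8,0.28,0,0],[0,17,5.2,0.4,0,0],[0,21,8,0.54,0,0],[0,25,11.5,0.68,0,0],[0,28,14.5,0.8,0,0]]'; python3 -m jog '[[0,2,1.6,0.076,0,0],[0,6,1.6,0.076,0,0],[0,10,1.6,0.076,0,0],[0,12,1.6,0.076,0,0],[0,12,1.6,0.076,0,0],[0,12,1.6,0.076,0,0]]'; python3 - <<'E'
import chk
from h import *
for n,B in(("top",(230,100,330,150)),("side",(140,140,240,215))):
    c=ctrl.camera(n);hsv=cv2.cvtColor(c["img"],cv2.COLOR_BGR2HSV)
    print(n,[hsv[int(p[1]),int(p[0])].tolist() for p in(proj(c,X) for X in([.6355,-.052,.026],[.66,-.03,.026],[.61,-.07,.026],[.65,-.12,.018],[.625,-.14,.018]))])
E
```

```text
time_s: 9.7
ee_pos: [0.5215, -0.2036, 0.3621]
eef_rot: [3.071, -0.003, -0.055]
force: [0.6, 0.2, -2.0]
grip_width: 0.0157
grip_force: 50.0
time_s: 10.3
ee_pos: [0.5153, -0.322, 0.3536]
eef_rot: [-3.14, 0.001, -0.055]
force: [0.2, -0.1, -1.0]
grip_width: 0.0159
grip_force: 50.0
t 10.3 grasp [ 0.5152 -0.3218  0.1732] rpy [-3.14e+00  1.00e-03 -5.50e-02] q [-0.62  0.47  1.41  0.    1.26  1.01] F [ 0.2 -0.1 -1. ] w 0.0159 50.0
top blue none
top cork 585 [642. -38.] [84. 81.] 84.1 (242, 111, 29, 28)
side blue 191 [ 863. -265.] [151.  28.] 83.8 (133, 124, 31, 23)
side cork 561 [642. -42.] [74. 87.] 86.4 (165, 175, 41, 20)
top [[14, 123, 164], [14, 123, 176], [14, 125, 184], [10, 123, 106], [9, 126, 109]]
side [[14, 122, 199], [13, 123, 213], [14, 115, 224], [10, 128, 128], [10, 128, 134]]
```

```bash
python3 -m jog '[[0,0,3,0,0,0],[0,0,7,0,0,0],[0,0,10,0,0,0],[0,0,11.7,0,0,0],[0,0,12.4,0,0,0],[0,0,12.6,0,0,0],[0,0,12.6,0,0,0]]';  python3 -m jog '[[0,0,0,0,0,0],[0,0,0,0,0,0],[0,0,0,0,0,0],[0,0,0,0,0,0],[0,0,-3,0,0,0],[0,0,-7,0,0,0],[0,0,-12,0,0,0],[0,0,-16,0,0,0]]' 70; python3 -m jog '[[0,-4,0,0,0,0],[0,-8,0,0,0,0],[0,-12,0,0,0,0],[0,-16,0,0,0,0],[0,-20,0,0,0,0],[0,-20,0,0,0,0],[0,-20,0,0,0,0]]'; python3 - <<'E'
from h import *
state();c=ctrl.camera("wrist");hsv=cv2.cvtColor(c["img"],cv2.COLOR_BGR2HSV)
p=proj(c,[.64,-.05,.026]);print(p,proj(c,[.64,.003,.026]))
r=int(np.clip(p[1],5,378));xs=range(0,512,6)
print(r,[(x,*hsv[r,x].tolist()) for x in xs if abs(x-p[0])<170])
k=cv2.inRange(hsv,(10,95,165),(16,255,255));k=cv2.morphologyEx(k,cv2.MORPH_OPEN,np.ones((7,7)))
for n,kk in(("cork",k),("blue",cv2.inRange(hsv,(110,120,50),(130,255,255)))):
    for cs in cv2.findContours(kk,0,2)[0]:
        if cv2.contourArea(cs)<150: continue
        P=np.array([onz(c,u,v,.026)[:2] for u,v in cs[:,0].astype(float)])*1000
        q=cv2.minAreaRect(P.astype(np.float32));print(n,q,cv2.boundingRect(cs))
E
```

```text
time_s: 11.2
ee_pos: [0.5158, -0.3219, 0.2287]
eef_rot: [-3.141, -0.001, -0.054]
force: [0.8, -0.3, -0.2]
grip_width: 0.0155
grip_force: 50.0
time_s: 12.0
ee_pos: [0.5153, -0.322, 0.3908]
eef_rot: [-3.142, -0.001, -0.055]
force: [0.7, -0.6, -1.1]
grip_width: 0.0658
grip_force: 0.0
time_s: 12.7
ee_pos: [0.5265, -0.122, 0.3884]
eef_rot: [-3.141, -0.0, -0.053]
force: [-0.1, 0.1, -0.1]
grip_width: 0.066
grip_force: 0.0
t 12.7 grasp [ 0.5266 -0.1219  0.208 ] rpy [-3.141 -0.    -0.053] q [-0.3   0.29  1.57  0.    1.28  1.33] F [-0.1  0.1 -0.1] w 0.066 0.0
[187.8397141   78.56576481] [140.41799432  82.08046679]
78 [(18, 173, 6, 173), (24, 170, 5, 170), (30, 60, 2, 162), (36, 45, 3, 169), (42, 38, 6, 166), (48, 60, 1, 175), (54, 36, 8, 164), (60, 15, 3, 172), (66, 0, 0, 171), (72, 15, 6, 162), (78, 0, 3, 173), (84, 40, 5, 168), (90, 30, 6, 164), (96, 30, 3, 168), (102, 150, 2, 161), (108, 120, 4, 179), (114, 158, 6, 174), (120, 15, 3, 171), (126, 30, 5, 162), (132, 150, 1, 175), (138, 15, 125, 224), (144, 14, 128, 145), (150, 14, 126, 209), (156, 14, 121, 158), (162, 14, 131, 212), (168, 14,
[... 165 characters left out ...]
10, 132, 81), (222, 11, 129, 79), (228, 11, 131, 82), (234, 9, 116, 81), (240, 9, 118, 80), (246, 11, 129, 79), (252, 10, 117, 74), (258, 10, 123, 79), (264, 13, 117, 74), (270, 9, 113, 72), (276, 9, 99, 77), (282, 9, 97, 79), (288, 30, 10, 100), (294, 0, 2, 163), (300, 60, 2, 168), (306, 38, 6, 167), (312, 10, 4, 171), (318, 50, 5, 166), (324, 30, 3, 171), (330, 165, 3, 172), (336, 0, 1, 172), (342, 0, 3, 172), (348, 30, 3, 167), (354, 30, 3, 166)]
cork ((486.7058410644531, -340.1594543457031), (13.623773574829102, 125.66809844970703), 87.1666030883789) (429, 148, 23, 100)
cork ((640.1064453125, -19.89850425720215), (55.56972122192383, 83.60933685302734), 85.6672592163086) (135, 40, 51, 80)
```

```bash
python3 -m jog '[[2,-4,0,0,0,0],[4,-7,0,0,0,0],[6,-7,0,0,0,0],[6,-7,0,0,0,0],[6,-7,0,0,0,0]]' >/dev/null; cat > m.py <<'E'
from h import *
state();c=ctrl.camera("wrist");hsv=cv2.cvtColor(c["img"],cv2.COLOR_BGR2HSV).astype(int)
u=np.array([-.055,-.9985]);v=np.array([.9985,-.055]);piv=np.array([.6328,-.1016])
# sample along board x (rel. to pivot, +x = u), at several v offsets, deck height
for w in(-.03,-.01,.01,.03):
    out=[]
    for s in np.arange(-.125,.075,.003):
        q=proj(c,[*(piv+u*s+v*w),.018]).round().astype(int)
        h=hsv[max(q[1],0),max(q[0],0)] if 0<=q[1]<384 and 0<=q[0]<512 else [-1,-1,-1]
        out.append(f"{int(s*1000)}:{h[0]}/{h[1]}/{h[2]}")
    print(w," ".join(out))
E
python3 m.py
```

```text
t 13.25 grasp [ 0.5899 -0.0568  0.2072] rpy [-3.141e+00  1.000e-03 -5.600e-02] q [-0.16  0.41  1.41  0.    1.32  1.47] F [ 0.   0.  -0.4] w 0.0657 0.0
-0.03 -125:30/2/105 -122:8/10/100 -119:30/8/100 -115:90/3/97 -112:8/10/98 -109:14/98/117 -106:14/114/114 -103:12/112/105 -100:13/116/127 -97:14/119/142 -94:15/118/130 -91:13/114/134 -88:14/115/109 -85:14/110/116 -82:14/104/125 -79:14/115/120 -76:14/122/123 -73:14/118/119 -70:13/111/119 -67:14/112/118 -64:13/112/123 -61:15/117/111 -58:13/119/122 -55:13/111/99 -52:12/109/103 -49:13/111/110 -46:12/111/113 -43:12/111/101 -40:13/106/106 -37:14/119/126 -34:12/112/121 -31:13/114/130 -28:13/106/115 -25:13/110/127 -22:11/106/82 -19:10/132/122 -16:10/139/128 -13:10/132/133 -10:11/140/131 -7:14/135/138 -4:21/101/234 -1:11/144/124 1:10/134/131 4:9/136/133 7:11/135/132 10:11/136/133 13:10/132/133 16:11/132/131 19:10/131/130 22:10/130/131 25:10/129/127 28:10/127/124 31:9/124/119 34:11/126/123 37:9/119/126 40:10/126/121 43:10/119/124 46:10/117/120 49:9/117/124 52:9/118/123 55:90/1/179 58:18/8/169 61:30/4/175 64:15/6/177 67:0/2/161 70:165/3/162 73:30/
[... 2135 characters left out ...]
/112 -76:15/124/125 -73:13/109/98 -70:14/109/103 -67:17/125/110 -64:16/123/124 -61:16/125/116 -58:13/110/107 -55:14/118/112 -52:13/123/112 -49:15/119/105 -46:14/120/102 -43:15/118/97 -40:13/123/116 -37:12/112/105 -34:14/119/118 -31:12/113/115 -28:15/119/118 -25:13/114/132 -22:13/116/88 -19:10/126/81 -16:11/141/78 -13:13/140/80 -10:7/112/82 -7:11/111/78 -4:15/110/109 -1:13/123/95 1:8/113/81 4:9/123/79 7:9/123/77 10:11/114/83 13:13/119/75 16:12/115/80 19:11/108/80 22:11/113/77 25:9/100/82 28:11/101/83 31:9/135/132 34:10/132/131 37:10/128/131 40:9/130/129 43:10/133/128 46:10/127/133 49:10/124/132 52:10/124/132 55:10/108/118 58:70/5/170 61:165/3/164 64:8/6/167 67:24/8/166 70:30/2/164 73:45/3/169
```

The coaster lies cork up with its centre about 61 mm from the pale line (25–70 allowed). Its far edge rests on the 8 mm lip, so it tilts about 6°, within the 10° limit. The spatula is down and released, so I'm handing in.

```bash
python3 -c "
from station import ctrl
print(ctrl.hand_in())"
```

```text
the job is handed in; nothing more can be done
None
```

I flipped the blue coaster and handed the job in, but got no verdict back: it lies cork side up on the empty half of its board, centre about 61 mm from the pale line and tilted an estimated 6° because its far edge rests on the lip, and the spatula is back on the desk, released.

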